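# Set the glue-up timer to 25 minutes and start it

## Task

The wedge just glued onto the oak block needs 25 minutes to set: roll the bench timer's two thumbwheels click by click until they read 25 (2 on the left wheel, 5 on the right), each digit clicked squarely home at its red pointers, and only then press the green start key fully down and let it spring back. Press lightly, as with a fingertip, as the timer does not stand a hard jab, and leave the things round it where they are.

Things in the scene. Friction and masses are not known exactly. Their poses are not given: they have to be found in the camera images.
- timer: dark console with light grey sloping panel, 210 mm wide (y), 150 deep (x), 33 high in front, 87 at the back; stuck to the table. Origin: centre of its underside; x from its low front to its back, y left, z up. The panel rises 20 degrees to the back, 62 mm high over the origin; at y = +62, +4, -60 mm it carries the tens wheel, the units wheel and the start key; all else on it is under 5 mm
- tens_wheel_axle (a point): centre of the left thumbwheel (tens): black cylinder, radius 20 mm, 18 wide, knurled edges, white digits 0 to 9 round the rim, axle along the timer's y. Its rim stands 11 mm out of the panel in a black bezel 2 high, opening 40 x 20 mm. The rim point 20 mm from here along the panel's normal, between two red pointers, shows the set digit; its highest point is 20 mm above here
- units_wheel_axle (a point): centre of the right thumbwheel (units), the same as the left one, 58 mm to its right
- tens_wheel (a joint): turn of the left wheel, rad: digit n reads at n x 0.6283 (12.6 mm along the rim a digit), growing as the exposed rim rolls to the timer's back (+x). Stops at 0 and 9. A sprung roller clicks it home: past half a step it snaps to the next digit; about 3 N along the rim turns it. Starts at 4, 5 or 6. A fingertip pressing 8 to 20 N on the rubber rim and moving along it rolls it, but may slip
- units_wheel (a joint): turn of the right wheel, which works like the left one; it starts at 1, 2 or 3
- start_key_top (a point): centre of the top face of the green start key, a round button 33 mm in diameter that stands 14 mm out of the panel in a steel collar; it moves with the key, which goes down along the panel's normal
- start_key (a joint): how far the start key is pressed in m: 0 released, 0.006 fully down; a spring of 2.4 N at the start and 6 N fully down pushes it back
- glue_bottle: white glue bottle with a red nozzle, 62 mm in diameter, 187 mm high, standing to the left of the timer; origin at the centre of its foot
- wax_tin: round flat tin with a green lid, 87 mm in diameter, 30 mm high, to the left; origin at the centre of its underside
- oak_block: the glue-up: oak block, 55 x 85 x 42 mm, with a beech wedge 22 mm thick and 110 mm long glued on its top, to the right of the timer; origin at the centre of its underside
- dust_brush: wooden bench brush with dark bristles, 74 x 245 x 45 mm, to the right; origin at the centre of its underside
- sanding_block: cork sanding block, 62 x 108 x 33 mm, to the left behind the glue bottle; origin at the centre of its underside

How it is judged:
On the way, in this order (a step that is already met when the one before it is completed fails the run):
1. the wheels read 25: left on 2, right on 5, clicked home (value of joint tens_wheel between 1.137 and 1.377 rad and value of joint units_wheel between 3.022 and 3.262 rad), for 0.2 s.
2. the start key is pressed fully down (value of joint start_key above 0.0048 m), for 0.04 s.
At the end, for the whole second after the job is handed in: The left wheel stands at 2 and the right wheel at 5, each within 0.12 rad of its digit and at rest, the start key has been pressed down at least 4.8 of its 6 mm with the wheels at 25, and it is back up within 1 mm (all of step 1 and value of joint start_key below 0.001 m and velocity of joint each of tens_wheel, units_wheel below 0.05 rad/s); the robot touches nothing.
It fails at once if the start key is pressed (over 2.5 mm) while the wheels do not read 25 (value of joint start_key above 0.0025 m and not (value of joint tens_wheel between 1.137 and 1.377 rad and value of joint units_wheel between 3.022 and 3.262 rad)).
It fails at once if the robot presses on the timer with more than 80 N (contact force between any of the fingers, the arm and timer above 80 N).
It fails at once if a thing round the timer is moved by more than 30 mm (distance of any of glue_bottle, wax_tin, oak_block, dust_brush, sanding_block from where it was at the start of the episode above 0.03 m).
It also fails if it takes over 54 s, if anything falls off the work surface, if the arm or the gripper's body presses on something with over 40 N, if the wrist force passes 120 N, or if a joint passes its speed limit or range.

## Robot

A 6-joint arm with a two-finger parallel gripper is mounted at the origin on a cart in front of the work surface, level with it; the furniture and walls round the work are solid. World frame = base frame: x ahead of the robot, y to its left, z up, the work surface at z = 0. Lengths are in m, angles in rad, forces in N, time in s.
With the tool pointing down it reaches from about 0.375 to 0.975 m from the base axis. Payload 3.8 kg.
Tool frame: the origin (TCP) lies midway between the tips of the shut fingers; the grasp point (between the pads) lies 19 mm behind it; z points along the fingers, y is the line along which they close (so a half turn about z gives the same grasp; the last joint's range is limited). The gripper opens to 85 mm and grips with 20 to 120 N. Pads are 22 mm wide; open, the fingers measure 114 mm over their backs; the gripper's body (76 mm by 85 mm) begins 54 mm behind the grasp point. The pads swing forward as they close: fully open they stand 13 mm farther back than shut.
Start: joints at [1.27, 0.264, 1.604, -0, 1.274, -0.037], TCP at [0.176, 0.652, 0.231] pointing down, gripper open.
Joint ranges: [-2.63, 2.63], [-0.94, 2.18], [0.31, 2.57], [-1.31, 4.45], [0, 2.66], [-2.55, 2.55]. Speed limits (rad/s): [2.57, 2.57, 3.14, 3.14, 3.14, 3.14].

## Interface

Orientations are given as a rotation vector (axis times angle).
In Python, from workcell import bot gives the robot as it stands.
- The arm moves only by the tool step_arm, never from a script. Its argument "motion" is a list of rows, each a list of 5 numbers: the finger opening in cm, from 0 to 8.54, then the shift along the tool's x, y, z in cm, then the turn about the tool's z in degrees. In form: [[claw, dx, dy, dz, twist], ...]. A call has 1 to 20 rows; each row is the pose to reach, as a shift and turn from the pose commanded when the call began, along the tool's axes at that moment; what a row does not reach only later rows make up. A row lasts 1/10 s, in which the tool goes at most 50 mm and 8.59 degrees, less where a joint would pass 70% of its speed; a pose out of reach is approached as far as the arm can. A call with a gripper value outside its range is refused whole. The fingers move at their own pace and stop on an object; "force" is the grip in N (left out, the last holds). Time passes only in rows, so rows that repeat a pose let the fingers close. It gives the time, the measured TCP pose, the force, the opening and the grip force at its end, in the units of the state.
- bot.read_state(): the state, without advancing time (a new reading comes with each control period).
- bot.read_camera(name): name is "side" or "top" or "wrist"; returns (picture, depth): 384x512x3 uint8, red, green, blue; 384x512 float32, m along the optical axis (not along the pixel's ray), 0 where there is no reading.
- bot.calibration(name): a dict with "mtx" (3x3 intrinsics, pixels), "k1" (the pictures are not rectified: a ray, as slopes to the right and down, at radius r is drawn at 1 + k1 r^2 times it, then the intrinsics apply), "origin" and "orientation" of the camera in the world; the wrist camera has in their place "T_tool_cam" (4x4, takes a point from camera to tool coordinates, whose origin is the TCP and whose axes are the flange's). Camera axes: x right, y up, looking along -z (the intrinsics and any distortion apply to the point x, -y, -z); pixel columns grow to the right and rows downward; lengths in m; the calibration is good to about 2 mm. A picture is of the moment at which its call begins: read the wrist's pose just before it. calibration takes no time and is no camera call.
- bot.finish_job(): hands the job in; it is judged then, once.
The state is a dict: "time": time; "q": joint angles; "joint_vel": joint speeds; "joint_torque": joint torques, N m; "tool_pos": TCP position; "tcp_rot": TCP orientation; "wrist_force": force on the tool from outside, world axes, zero at the start; "torque": the same for the moment, N m; "width": opening from 0.0 (shut) to 1.0 (fully open); "grip_force": force on a finger pad.
Only numpy, scipy, OpenCV 4.12 (cv2) and the standard library are available. Lean on these libraries where they do the work, as an engineer would, in place of code of your own. Each camera call takes 0.05 s, during which the arm holds its last target. There are 200 camera calls.

## Working session

There is one attempt and no reset: what is moved stays moved. The work goes in short steps, Python scripts to look and compute and a tool call to move; the robot and the scene stay as the last step left them, time stands still between calls to the robot, and variables do not carry over. Pictures are saved under pics/ and viewed, at most 10 in all, crops included, and the job is handed in when it is done.

Besides the shell and the picture viewer there is one more tool, called as name(argument=value, ...), one argument or row to a line, values as JSON. step_arm: Moves the arm, as the interface text tells. Its arguments: {"type":"object","properties":{"motion":{"type":"array","items":{"type":"array","items":{"type":"number"}}},"force":{"type":"number"}},"required":["motion"]}

```bash
mkdir -p pics; ls
python3 - <<'E'
from workcell import bot
import cv2,numpy as np
s=bot.read_state();print(s)
for n in("top","side"):
    p,d=bot.read_camera(n);np.savez(f"pics/{n}.npz",p=p,d=d);cv2.imwrite(f"pics/{n}0.png",p[:,:,::-1]);print(bot.calibration(n))
print(bot.calibration("wrist"))
E
```

```text
pics
{'time': 0.0, 'q': array([ 1.27007698e+00,  2.64744121e-01,  1.60540562e+00,  5.81600885e-06,
        1.27371786e+00, -3.69181294e-02]), 'joint_vel': array([-7.06662518e-04, -7.12615459e-05, -2.05936591e-05, -3.85011015e-04,
        1.96526256e-03, -8.06621494e-04]), 'joint_torque': array([ 1.36259066e-03, -5.15119600e+01, -3.67311859e+01,  2.90738535e-04,
        1.29206452e-02,  2.06574470e-05]), 'tool_pos': array([0.17579619, 0.65092588, 0.22995106]), 'tcp_rot': array([-0.4131289 , -3.11391724,  0.00352078]), 'wrist_force': array([-0.08603218,  0.39638712, -0.15867826]), 'torque': array([0.00638205, 0.0115822 , 0.03957742]), 'grip_force': 0.0, 'width': 0.9949370085479584}
{'mtx': array([[350.48930261,   0.        , 262.24692004],
       [  0.        , 350.48930261, 196.49176122],
       [  0.        ,   0.        ,   1.        ]]), 'k1': -0.021598403568020164, 'origin': array([0.37157974, 0.22011504, 0.97064843]), 'orientation': array([ 0.0772442 , -0.08006155, -1.54553589])}
{'mtx': array([[391.54507721,   0.        , 250.11882408],
       [  0.        , 391.54507721, 193.98377551],
       [  0.        ,   0.        ,   1.        ]]), 'k1': -0.02053827821819314, 'origin': array([0.48810556, 1.23618313, 0.56162681]), 'orientation': array([0.01522807, 1.67076752, 2.63059198])}
{'mtx': array([[279.89209603,   0.        , 249.33210748],
       [  0.        , 279.89209603, 190.51329516],
       [  0.        ,   0.        ,   1.        ]]), 'k1': -0.058749377028699194, 'T_tool_cam': array([[-5.39091543e-05,  9.60511661e-01,  2.78239727e-01,
         7.15149272e-02],
       [ 9.99999698e-01,  2.67447159e-04, -7.29503940e-04,
        -2.93018497e-05],
       [-7.75111466e-04,  2.78239603e-01, -9.60511386e-01,
        -1.42301811e-01],
       [ 0.00000000e+00,  0.00000000e+00,  0.00000000e+00,
         1.00000000e+00]])}
```

View pics/top0.png

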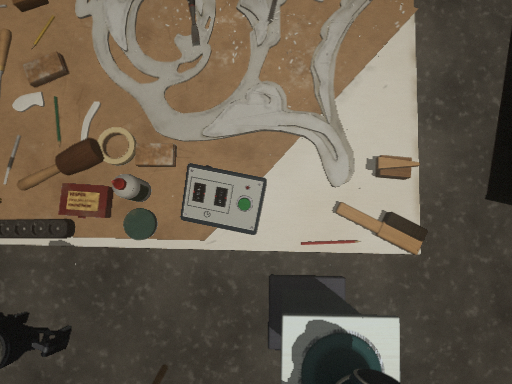

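View pics/side0.png

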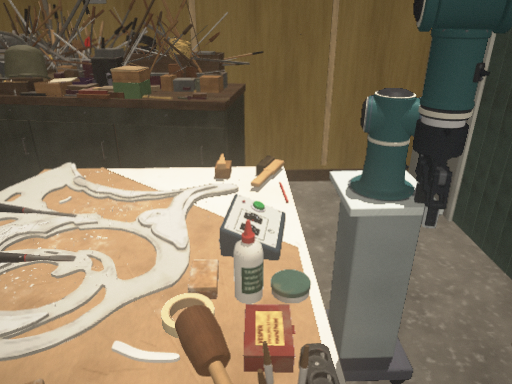

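Top view: timer centred near (223,199), wheels near (199,193) and (221,197), green key at (244,204). The side view confirms the layout: bottle and tin on the left, block and brush on the right, nothing over the timer.

```bash
cat > h.py <<'E'
import numpy as np,cv2
from scipy.spatial.transform import Rotation as R
from workcell import bot
def pose(s): return np.array(s['tool_pos']),R.from_rotvec(s['tcp_rot']).as_matrix()
def cam(n,s=None):
    c=bot.calibration(n)
    if n=="wrist":
        p,r=pose(s);T=c['T_tool_cam'];return c,p+r@T[:3,3],r@T[:3,:3]
    return c,np.array(c['origin']),R.from_rotvec(c['orientation']).as_matrix()
def rays(c,Rw,uv):
    uv=np.asarray(uv,float).reshape(-1,1,2)
    n=cv2.undistortPoints(uv,c['mtx'],np.array([c['k1'],0,0,0,0.])).reshape(-1,2)
    return np.c_[n[:,0],-n[:,1],-np.ones(len(n))]@Rw.T   # scale by depth -> offset
def onz(n,uv,z,s=None):
    c,o,Rw=cam(n,s);d=rays(c,Rw,uv);z=np.broadcast_to(z,len(d));return o+d*((z-o[2])/d[:,2])[:,None]
def dep(n,uv,D,s=None):
    c,o,Rw=cam(n,s);uv=np.asarray(uv).reshape(-1,2);return o+rays(c,Rw,uv)*D[uv[:,1].astype(int),uv[:,0].astype(int)][:,None]
def green(p):
    h=cv2.cvtColor(p,cv2.COLOR_RGB2HSV);return cv2.inRange(h,(45,120,60),(85,255,255))
E
python3 - <<'E'
from h import *
f=np.load('pics/top.npz');p,d=f['p'],f['d']
m=green(p);n,l,st,ce=cv2.connectedComponentsWithStats(m);print([(s.tolist(),c.round(1).tolist()) for s,c in zip(st,ce) if s[4]>20])
g=cv2.cvtColor(p,cv2.COLOR_RGB2GRAY)
roi=np.zeros_like(g);roi[160:240,175:272]=255
b=cv2.bitwise_and(cv2.inRange(g,0,45),roi)
n,l,st,ce=cv2.connectedComponentsWithStats(b);W=[(s.tolist(),c.round(1).tolist()) for s,c in zip(st,ce) if s[4]>30];print(W)
ys,xs=np.where((cv2.inRange(g,110,235)>0)&(roi>0));k=[(182<y<222)&(190<x<258) for x,y in zip(xs,ys)]
P=dep("top",np.c_[xs,ys][k],d);P=P[(P[:,2]>.035)&(P[:,2]<.095)]
A=np.c_[P[:,:2],np.ones(len(P))];co,*_=np.linalg.lstsq(A,P[:,2],rcond=None);print("plane",co,len(P),"slope",np.degrees(np.arctan(np.hypot(*co[:2]))),"yaw",np.degrees(np.arctan2(co[1],co[0])),P.min(0),P.max(0))
for uv in[(199,193),(221,197),(244,204)]:print(uv,onz("top",[uv],.07),dep("top",[uv],d))
s=bot.read_state();print(pose(s)[1].round(3))
E
```

```text
[([0, 0, 512, 384, 196530], [255.5, 191.5]), ([239, 199, 11, 11, 78], [243.6, 203.8])]
[([0, 0, 512, 384, 196249], [255.6, 191.5]), ([193, 183, 12, 19, 151], [198.6, 191.8]), ([214, 187, 13, 20, 156], [220.2, 196.3])]
plane [ 0.3581976  -0.06861246 -0.07837745] 1880 slope 20.03740495103915 yaw -10.843611328740288 [0.39685348 0.23235584 0.0373824 ] [0.49561716 0.40771458 0.08502458]
(199, 193) [[0.46753954 0.38328012 0.07      ]] [[0.46724372 0.38277712 0.07277648]]
(221, 197) [[0.45851734 0.32601785 0.07      ]] [[0.45795784 0.3253363  0.07579624]]
(244, 204) [[0.44182256 0.26611842 0.07      ]] [[0.44117186 0.26569226 0.07834326]]
[[-0.965  0.261 -0.001]
 [ 0.261  0.965 -0.002]
 [ 0.    -0.002 -1.   ]]
```

step_arm(
  motion=[
    [0,-34.8,-23.8,3,-4],
    [0,-34.8,-23.8,3,-4],
    [0,-34.8,-23.8,3,-4],
    [0,-34.8,-23.8,3,-4],
    [0,-34.8,-23.8,3,-4],
    [0,-34.8,-23.8,3,-4],
    [0,-34.8,-23.8,3,-4],
    [0,-34.8,-23.8,3,-4],
    [0,-34.8,-23.8,3,-4],
    [0,-34.8,-23.8,3,-4],
    [0,-34.8,-23.8,3,-4],
    [0,-34.8,-23.8,3,-4],
    [0,-34.8,-23.8,3,-4],
  ],
  force=40,
)

```text
time: 1.4
tool_pos: [0.4491, 0.3322, 0.2013]
tcp_rot: [-0.301, -3.127, -0.0]
wrist_force: [0.1, -0.8, 0.8]
width: -0.002
grip_force: 0.0
```

Run:
```python
from h import *
s=bot.read_state();p,d=bot.read_camera("wrist");np.savez("pics/w1.npz",p=p,d=d);np.save("pics/w1s.npy",s,allow_pickle=True)
cv2.imwrite("pics/w1.png",p[:,:,::-1]);print(s['time'],pose(s),s['wrist_force'],s['width'],np.abs(s['joint_vel']).max())
```

```text
1.4 (array([0.4490679 , 0.33221054, 0.20128257]), array([[-9.81591111e-01,  1.90994340e-01, -2.28929359e-04],
       [ 1.90994292e-01,  9.81591124e-01,  2.15682201e-04],
       [ 2.65909107e-04,  1.67987530e-04, -9.99999951e-01]])) [ 0.10679598 -0.78070005  0.8277507 ] -0.0019194461542057363 0.002511806290200706
```

View pics/w1.png

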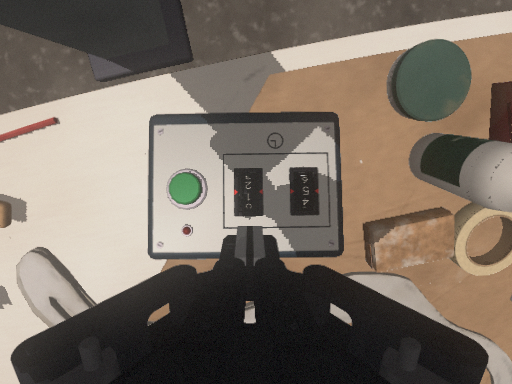

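Units wheel near (249,192), tens wheel near (304,191), key (185,188), fingertips at (249,230); the picture is upside down. I'll enlarge the digits and measure.

Run:
```python
from h import *
f=np.load('pics/w1.npz');p,d=f['p'],f['d'];s=np.load("pics/w1s.npy",allow_pickle=True).item()
c=cv2.rotate(p[160:225,225:330],cv2.ROTATE_180);cv2.imwrite("pics/w1c.png",cv2.resize(c,None,fx=7,fy=7,interpolation=cv2.INTER_CUBIC)[:,:,::-1])
def comps(m,a,roi):
    r=np.zeros_like(m);r[roi[0]:roi[1],roi[2]:roi[3]]=255
    n,l,st,ce=cv2.connectedComponentsWithStats(m&r);return [(t.tolist(),x.round(1).tolist()) for t,x in zip(st[1:],ce[1:]) if t[4]>a]
G=comps(green(p),50,(160,225,155,220));print("key",G)
h=cv2.cvtColor(p,cv2.COLOR_RGB2HSV);red=cv2.inRange(h,(0,130,90),(8,255,255))|cv2.inRange(h,(172,130,90),(180,255,255))
r=comps(red,2,(170,215,225,330));print("red",r)
g=cv2.cvtColor(p,cv2.COLOR_RGB2GRAY);B=comps(cv2.morphologyEx(cv2.inRange(g,0,90),cv2.MORPH_CLOSE,np.ones((7,7))),300,(163,222,228,325));print("bez",B)
dk=cv2.inRange(g,0,1000)
ys,xs=np.mgrid[125:250,155:335];uv=np.c_[xs.ravel(),ys.ravel()];k=g[uv[:,1],uv[:,0]]>130;P=dep("wrist",uv[k],d,s);P=P[(P[:,2]>.035)&(P[:,2]<.095)]
for _ in range(3):
    A=np.c_[P[:,:2],np.ones(len(P))];co,*_=np.linalg.lstsq(A,P[:,2],rcond=None);P=P[abs(A@co-P[:,2])<.004]
print("plane",co,len(P),np.degrees(np.arctan(np.hypot(*co[:2]))),np.degrees(np.arctan2(co[1],co[0])))
for nm,x in [("key",G),("red",r),("bez",B)]:
  for t,ce in x:
    q=np.array([ce])
    o=dep("wrist",q,d,s)[0];print(nm,ce,o.round(4),"panel z",co[0]*o[0]+co[1]*o[1]+co[2])
```

```text
key []
red [([291, 189, 3, 4, 8], [291.6, 190.8]), ([315, 189, 3, 4, 7], [316.4, 190.4]), ([234, 190, 4, 5, 14], [235.2, 191.8]), ([260, 190, 2, 3, 5], [260.6, 191.2])]
bez [([289, 167, 31, 49, 1422], [304.0, 191.3]), ([234, 168, 30, 49, 1419], [248.3, 191.7])]
plane [ 0.35827886 -0.06362484 -0.0799944 ] 10074 19.995657740924184 -10.069872573565172
red [291.6, 190.8] [0.4668 0.3737 0.065 ] panel z 0.06347624976161591
red [316.4, 190.4] [0.4711 0.3991 0.0657] panel z 0.0633978901046643
red [235.2, 191.8] [0.4565 0.3161 0.0656] panel z 0.06344937000191554
red [260.6, 191.2] [0.4606 0.3421 0.0666] panel z 0.06326689477837892
bez [304.0, 191.3] [0.467  0.3851 0.0737] panel z 0.06281651337686277
bez [248.3, 191.7] [0.4566 0.3299 0.0738] panel z 0.06261225967189248
```

View pics/w1c.png

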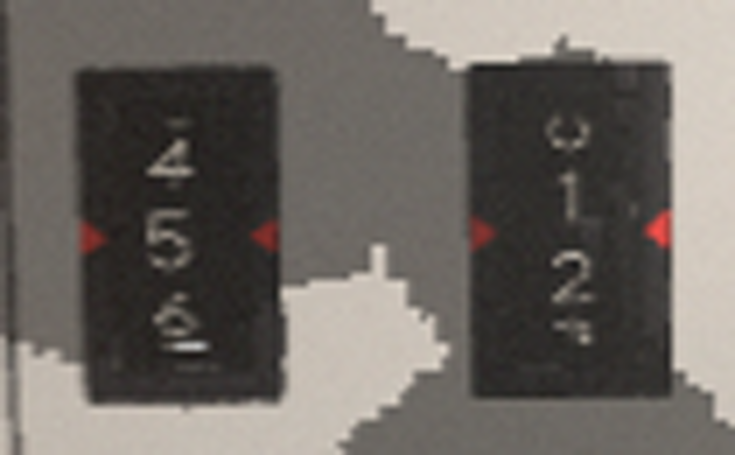

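The left wheel reads 5. The right wheel sits between 1 and 2 at its pointers, so I'll check it again after the first stroke. Going down to just above the units wheel.

step_arm(
  motion=[
    [0,-0.6,-0.14,5,0],
    [0,-0.6,-0.14,9,0],
    [0,-0.6,-0.14,11,0],
    [0,-0.6,-0.14,11.8,0],
    [0,-0.6,-0.14,12.2,0],
    [0,-0.6,-0.14,12.3,0],
    [0,-0.6,-0.14,12.4,0],
    [0,-0.6,-0.14,12.4,0],
  ],
)

```text
time: 2.25
tool_pos: [0.4565, 0.3293, 0.0787]
tcp_rot: [0.304, 3.125, 0.003]
wrist_force: [0.4, -0.5, -0.1]
width: 0.001
grip_force: 0.0
```

step_arm(
  motion=[
    [0,0.2,0,0.1,0],
    [0,0.2,0,0.2,0],
    [0,0.2,0,0.3,0],
    [0,0.2,0,0.4,0],
    [0,0.2,0,0.4,0],
  ],
)

```text
time: 2.75
tool_pos: [0.4541, 0.3292, 0.0751]
tcp_rot: [0.304, 3.126, 0.001]
wrist_force: [-2.6, -3.3, 9.8]
width: 0.002
grip_force: 4.9
```

step_arm(
  motion=[
    [0,0,0,0.04,0],
    [0,-0.3,0,0.04,0],
    [0,-0.6,0,0.04,0],
    [0,-0.9,0,0.04,0],
  ],
)

```text
time: 3.15
tool_pos: [0.4631, 0.3276, 0.0752]
tcp_rot: [0.304, 3.126, 0.001]
wrist_force: [-4.3, -2.1, 13.4]
width: -0.002
grip_force: 6.4
```

step_arm(
  motion=[
    [0,-0.3,0,0,0],
    [0,-0.6,0,0,0],
    [0,-0.8,0,0,0],
    [0,-0.8,0,-1,0],
    [0,0,0,-5,0],
    [0,1.2,0,-9,0],
    [0,1.2,0,-12.4,0],
    [0,1.2,0,-12.6,0],
    [0,1.2,0,-12.6,0],
  ],
)

```text
time: 4.05
tool_pos: [0.4511, 0.3302, 0.2006]
tcp_rot: [0.304, 3.125, 0.003]
wrist_force: [0.4, -0.2, -0.7]
width: 0.002
grip_force: 0.0
```

```bash
cat > look.py <<'E'
from h import *
import sys
n=sys.argv[1]
s=bot.read_state();p,d=bot.read_camera("wrist");np.savez(f"pics/{n}.npz",p=p,d=d);np.save(f"pics/{n}s.npy",s,allow_pickle=True)
print(s['time'],s['tool_pos'])
c=cv2.rotate(p[150:235,165:330],cv2.ROTATE_180);cv2.imwrite(f"pics/{n}c.png",cv2.resize(c,None,fx=4.8,fy=4.8,interpolation=cv2.INTER_CUBIC)[:,:,::-1])
E
python3 look.py w2
```

```text
4.05 [0.45114633 0.33016744 0.20062562]
```

View pics/w2c.png

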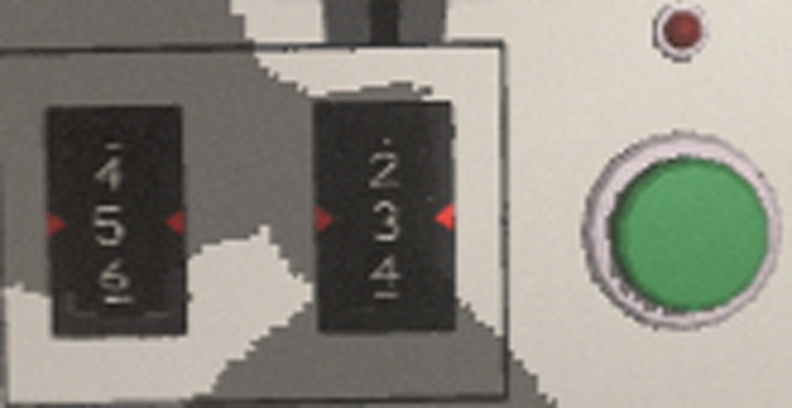

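Units now reads 3 squarely and tens 5; red pointers are at (322,218) and (447,216). Two more one-step strokes.

step_arm(
  motion=[
    [0,-0.4,0,5,0],
    [0,-0.4,0,9.5,0],
    [0,-0.4,0,11.8,0],
    [0,-0.4,0,12.2,0],
    [0,-0.4,0,12.4,0],
    [0,-0.4,0,12.6,0],
    [0,-0.8,0,12.6,0],
    [0,-1.2,0,12.6,0],
    [0,-1.5,0,12.6,0],
    [0,-1.75,0,12.6,0],
    [0,-1.75,0,12.6,0],
  ],
)

```text
time: 5.2
tool_pos: [0.4682, 0.3233, 0.075]
tcp_rot: [-0.303, -3.127, 0.009]
wrist_force: [-3.7, -13.5, 25.0]
width: 0.003
grip_force: 12.6
```

step_arm(
  motion=[
    [0,0,0,-1,0],
    [0,1.35,0,-1,0],
    [0,1.35,0,-0.7,0],
    [0,1.35,0,-0.4,0],
    [0,1.35,0,-0.2,0],
    [0,1.35,0,0,0],
    [0,0.95,0,0,0],
    [0,0.55,0,0,0],
    [0,0.25,0,0,0],
    [0,0,0,0,0],
    [0,0,0,0,0],
  ],
)

```text
time: 6.3
tool_pos: [0.4689, 0.3258, 0.0752]
tcp_rot: [0.303, 3.126, -0.002]
wrist_force: [-3.2, -6.3, 18.6]
width: -0.003
grip_force: 9.2
```

step_arm(
  motion=[
    [0,0,0,-1,0],
    [0,1.75,0,-5,0],
    [0,1.75,0,-9,0],
    [0,1.75,0,-12.5,0],
    [0,1.75,0,-12.6,0],
    [0,1.75,0,-12.6,0],
  ],
)

```text
time: 6.9
tool_pos: [0.451, 0.3301, 0.1994]
tcp_rot: [0.304, 3.126, 0.002]
wrist_force: [-1.3, -0.3, 0.0]
width: 0.001
grip_force: 0.0
```

```bash
python3 look.py w3
```

```text
6.9 [0.45096472 0.33012109 0.19944022]
```

View pics/w3c.png

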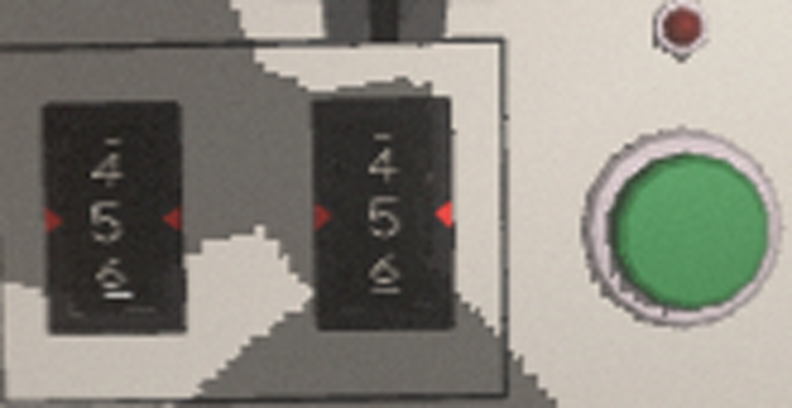

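Units reads 5 squarely at its pointers (left at (322,217), right at (446,214)); tens still 5. Next is the tens wheel: three strokes toward the front.

step_arm(
  motion=[
    [0,-1.7,5.9,3,0],
    [0,-1.7,5.9,7,0],
    [0,-1.7,5.9,10.5,0],
    [0,-1.7,5.9,11.8,0],
    [0,-1.7,5.9,12.1,0],
    [0,-1.7,5.9,12.3,0],
    [0,-1.7,5.9,12.5,0],
    [0,-1.7,5.9,12.5,0],
  ],
)

```text
time: 7.75
tool_pos: [0.4779, 0.3827, 0.0752]
tcp_rot: [-0.304, -3.125, 0.005]
wrist_force: [-4.9, -5.5, 14.4]
width: 0.004
grip_force: 6.9
```

step_arm(
  motion=[
    [0,0.4,0,0,0],
    [0,0.8,0,0,0],
    [0,1.1,0,0,0],
    [0,1.35,0,0,0],
    [0,1.35,0,0,0],
  ],
)

```text
time: 8.25
tool_pos: [0.465, 0.3851, 0.0752]
tcp_rot: [-0.304, -3.126, 0.005]
wrist_force: [-3.4, -5.4, 12.3]
width: 0.003
grip_force: 6.1
```

step_arm(
  motion=[
    [0,0,0,-1,0],
    [0,-1.35,0,-1,0],
    [0,-1.35,0,-0.7,0],
    [0,-1.35,0,-0.4,0],
    [0,-1.35,0,-0.2,0],
    [0,-1.35,0,0,0],
    [0,-0.95,0,0,0],
    [0,-0.55,0,0,0],
    [0,-0.25,0,0,0],
    [0,0,0,0,0],
    [0,0,0,0,0],
  ],
)

```text
time: 9.35
tool_pos: [0.4658, 0.3863, 0.0752]
tcp_rot: [0.303, 3.126, -0.002]
wrist_force: [-1.5, -4.7, 10.3]
width: 0.003
grip_force: 5.3
```

step_arm(
  motion=[
    [0,0,0,-1,0],
    [0,-1.35,0,-1,0],
    [0,-1.35,0,-0.7,0],
    [0,-1.35,0,-0.4,0],
    [0,-1.35,0,-0.2,0],
    [0,-1.35,0,0,0],
    [0,-0.95,0,0,0],
    [0,-0.55,0,0,0],
    [0,-0.25,0,0,0],
    [0,0,0,0,0],
    [0,0,0,0,0],
  ],
)

```text
time: 10.45
tool_pos: [0.4659, 0.3863, 0.0753]
tcp_rot: [0.303, 3.126, -0.001]
wrist_force: [-0.6, -4.1, 9.8]
width: 0.0
grip_force: 5.1
```

step_arm(
  motion=[
    [0,0,0,-1,0],
    [0,0.35,-4,-6,0],
    [0,0.35,-5.9,-10,0],
    [0,0.35,-5.9,-12.5,0],
    [0,0.35,-5.9,-12.5,0],
    [0,0.35,-5.9,-12.5,0],
  ],
)

```text
time: 11.05
tool_pos: [0.451, 0.3299, 0.2]
tcp_rot: [0.305, 3.125, 0.003]
wrist_force: [1.0, -0.5, 0.1]
width: -0.002
grip_force: 0.0
```

```bash
python3 look.py w4
python3 - <<'E'
from h import *
f=np.load('pics/w4.npz');p,d=f['p'],f['d'];s=np.load("pics/w4s.npy",allow_pickle=True).item()
hh=cv2.cvtColor(p,cv2.COLOR_RGB2HSV);m=cv2.inRange(hh,(45,90,40),(90,255,255));r=m*0;r[140:240,150:230]=255
n,l,st,ce=cv2.connectedComponentsWithStats(m&r);i=1+st[1:,4].argmax();print(st[i],ce[i])
ys,xs=np.where(l==i);P=dep("wrist",np.c_[xs,ys],d,s);print(np.median(P,0),onz("wrist",[ce[i]],.078,s))
E
```

```text
11.05 [0.45101605 0.32993056 0.19995355]
[171 171  30  31 729] [185.46364883 186.03703704]
[0.44026595 0.26805466 0.07522029] [[0.43959903 0.26880007 0.078     ]]
```

View pics/w4c.png

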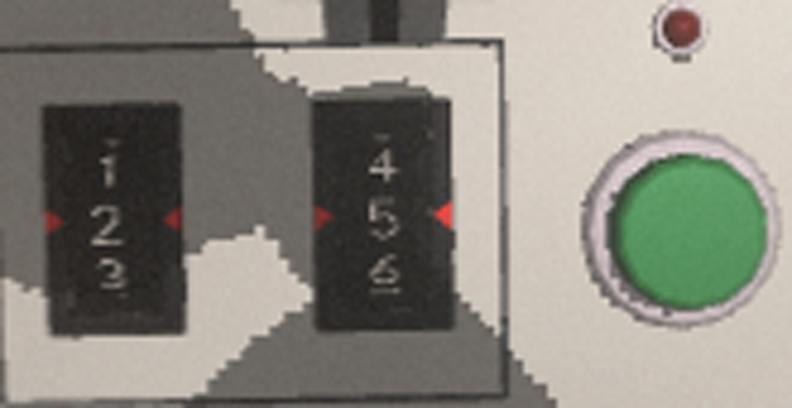

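The timer reads 25, both digits square at their pointers. The key top is at about (0.440, 0.268, 0.075), 12 mm above the panel there, which fits. Going over it.

step_arm(
  motion=[
    [0,0.2,-4,2,0],
    [0,0.2,-6.3,4,0],
    [0,0.2,-6.3,8,0],
    [0,0.2,-6.3,10.5,0],
    [0,0.2,-6.3,11.6,0],
    [0,0.2,-6.3,11.8,0],
    [0,0.2,-6.3,11.8,0],
  ],
)

```text
time: 11.8
tool_pos: [0.4365, 0.2684, 0.0806]
tcp_rot: [-0.303, -3.126, 0.001]
wrist_force: [-0.5, -0.0, 0.7]
width: -0.001
grip_force: 0.0
```

step_arm(
  motion=[
    [0,0,0,0.15,0],
    [0,0,0,0.3,0],
    [0,0,0,0.45,0],
    [0,0,0,0.6,0],
    [0,0,0,0.7,0],
    [0,0,0,0.7,0],
  ],
)

```text
time: 12.4
tool_pos: [0.4375, 0.2686, 0.0747]
tcp_rot: [0.304, 3.125, 0.002]
wrist_force: [1.5, 0.2, 3.4]
width: 0.0
grip_force: 1.7
```

step_arm(
  motion=[
    [0,0,0,0.1,0],
    [0,0,0,0.2,0],
    [0,0,0,0.3,0],
    [0,0,0,0.35,0],
    [0,0,0,0.35,0],
  ],
)

```text
time: 12.9
tool_pos: [0.4374, 0.2685, 0.0711]
tcp_rot: [0.304, 3.125, 0.001]
wrist_force: [1.8, -0.1, 6.8]
width: 0.004
grip_force: 2.7
```

step_arm(
  motion=[
    [0,0,0,0.05,0],
    [0,0,0,0.1,0],
    [0,0,0,0.14,0],
    [0,0,0,0.14,0],
  ],
)

```text
time: 13.3
tool_pos: [0.4377, 0.2685, 0.0705]
tcp_rot: [0.304, 3.125, 0.001]
wrist_force: [0.8, -1.8, 10.7]
width: 0.002
grip_force: 5.1
```

step_arm(
  motion=[
    [0,0,0,0.04,0],
    [0,0,0,0.06,0],
    [0,0,0,0.06,0],
  ],
)

```text
time: 13.6
tool_pos: [0.4377, 0.2686, 0.0704]
tcp_rot: [0.304, 3.125, 0.002]
wrist_force: [-1.1, -2.2, 14.8]
width: 0.005
grip_force: 6.8
```

step_arm(
  motion=[
    [0,0,0,-0.5,0],
    [0,0,0,-1.2,0],
    [0,0,0,-4,0],
    [0,0.8,3,-9,0],
    [0,0.2,6.3,-12.9,0],
    [0,0,6.3,-12.9,0],
    [0,0,6.3,-12.9,0],
    [0,0,6.3,-12.9,0],
  ],
)

```text
time: 14.4
tool_pos: [0.4472, 0.3287, 0.1953]
tcp_rot: [-0.304, -3.124, 0.005]
wrist_force: [0.0, -0.0, -0.2]
width: 0.006
grip_force: 0.0
```

```bash
python3 look.py w5
```

```text
14.4 [0.44721282 0.32874074 0.19527868]
```

View pics/w5c.png

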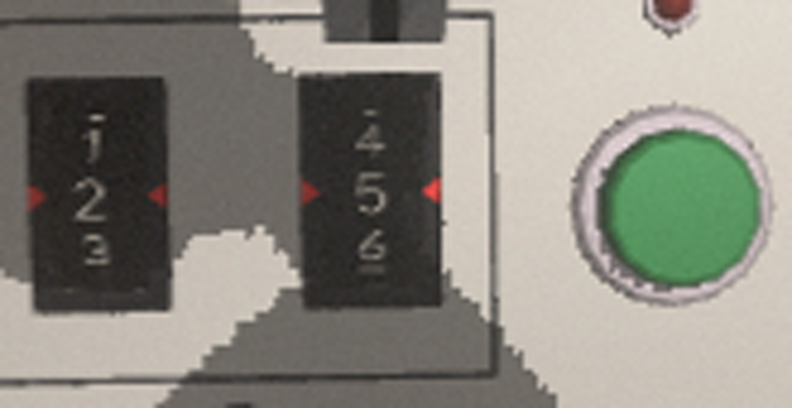

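The timer still reads 25 and the key at (683,207) is back up. At the stop the force rose from 10.7 to 14.8 N over 0.1 mm, so the key was fully down.

```bash
python3 -c "
from workcell import bot
print(bot.finish_job())"
```

```text
the job is handed in; nothing more can be done
None
```

The job is handed in: the timer reads 25 with both digits square at their pointers, and the start key was pressed to its stop at about 15 N and is back up. It took about 14.5 s, the highest force read was about 29 N, and I never moved near the things around the timer; the hand-in returned no verdict.

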